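Find the full solder tin by feel

ROBOT

A 6-joint arm with a two-finger parallel gripper is mounted at the origin on the work surface. World frame = base frame: x ahead of the robot, y to its left, z up, the work surface at z = 0. Lengths are in m, angles in rad, forces in N, time in s.
With the tool pointing down it reaches from about 0.425 to 0.95 m from the base axis. Payload 14.7 kg.
Tool frame: the origin (TCP) lies midway between the tips of the shut fingers; the grasp point (between the pads) lies ctrl.grip_depth behind it (ctrl.grip_depth is the distance from the TCP to the grasp point, in m); z points along the fingers, y is the line along which they close (so a half turn about z gives the same grasp; the last joint's range is limited). The gripper opens to 85 mm and grips with 20 to 120 N. Pads are 22 mm wide; open, the fingers measure 114 mm over their backs; the gripper's body (76 mm by 85 mm) begins 54 mm behind the grasp point. The pads swing forward as they close: fully open they stand 13 mm farther back than shut.
Start: joints at [-1.353, 0.48, 1.596, -0, 1.065, -0.047], TCP at [0.17, -0.627, 0.231] pointing down, gripper open.
Joint ranges: [-2.75, 2.75], [-0.82, 2.05], [0.23, 2.67], [-1.56, 4.7], [0.09, 2.69], [-2.92, 2.92]. Speed limits (rad/s): [1.89, 1.89, 2.39, 3.01, 3.01, 3.01].

INTERFACE

Orientations are given as a 3x3 rotation matrix whose columns are the frame's x, y, z axes.
In Python, from workcell import state, eyes, order, ctrl gives the robot as it stands.
- The arm moves only by the tool jog_arm, never from a script. Its argument "steps" is a list of rows, each a list of 3 entries, a list of its own where there are three numbers: the closure, from -1 (fully open) to 1 (shut), then the shift along the tool's x, y, z in mm, then the turn, a rotation vector about the tool's x, y, z in degrees. In form: [[claw, [tx, ty, tz], [wx, wy, wz]], ...]. A call has 1 to 8 rows; each row shifts and turns the commanded pose from where the row before left it, along the tool's axes as they then stand; what a row does not reach is not made up. A row lasts 1/12 s, in which the tool goes at most 41.7 mm and 7.16 degrees, less where a joint would pass 70% of its speed; a pose out of reach is approached as far as the arm can. A call with a gripper value outside its range is refused whole. The fingers move at their own pace and stop on an object; "newtons" is the grip in N (left out, the last holds). Time passes only in rows, so rows that do not move let the fingers close. It gives the time, the measured TCP pose, the force, the opening and the grip force at its end, in the units of the state.
- state(): the state, without advancing time (a new reading comes with each control period).
- eyes.snapshot(name): name is "scene" or "top" or "wrist"; returns a dict with "image" (384x512x3 uint8, blue, green, red), "camera_matrix" (3x3 intrinsics, pixels), "R" (3x3) and "t" (3): a world point X has camera coordinates R X + t. Camera axes: x right, y down, z forward; pixel columns grow to the right and rows downward; lengths in m; the calibration is good to about 2 mm. The wrist camera is an equidistant fisheye: a pixel r from the principal point sees the ray r / f radians off the axis. A picture is of the moment at which its call begins. There is no depth.
- order.hand_in(): hands the job in; it is judged then, once.
The state is a dict: "time": time; "joints": joint angles; "qd": joint speeds; "tau": joint torques, N m; "position": TCP position; "tcp_rot": TCP orientation; "contact_force": force on the tool from outside, world axes, zero at the start; "ft_torque": the same for the moment, N m; "grip_width": finger opening in m; "gripper_force": force on a finger pad.
Only numpy, scipy, OpenCV 4.12 (cv2) and the standard library are available. Lean on these libraries where they do the work, as an engineer would, in place of code of your own. Each camera call takes 0.05 s, during which the arm holds its last target. There are 200 camera calls.

TASK

One of the three tins on the green board holds a full reel of solder and the other two part-used reels: heft them to find the heaviest. Stand the two lighter tins upright in the shallow grey tray, and finish holding the heaviest one up in the gripper, upright and still, about 20 cm clear of the board. Don't tip any tin over, and leave the copper couplings, and the brush lying on the piece of wood, as they are.

Things in the scene. Friction and masses are not known exactly. Their poses are not given: they have to be found in the camera images.
- tin_a_mid (a point): middle (half-way up) of one of three identical closed tinplate tins with a plain paper band, 62 mm across, 70 mm tall, straight stiff sides, upright on the green board at the start; z is its axis. A reel of solder is inside: the tin with the full reel weighs 0.64 to 0.74 kg, the two with part-used reels 0.29 to 0.43 kg each. Which is which is random, whatever the name or place.
- tin_b_mid (a point): middle (half-way up) of one of three identical closed tinplate tins with a plain paper band, 62 mm across, 70 mm tall, straight stiff sides, upright on the green board at the start; z is its axis. A reel of solder is inside: the tin with the full reel weighs 0.64 to 0.74 kg, the two with part-used reels 0.29 to 0.43 kg each. Which is which is random, whatever the name or place.
- tin_c_mid (a point): middle (half-way up) of one of three identical closed tinplate tins with a plain paper band, 62 mm across, 70 mm tall, straight stiff sides, upright on the green board at the start; z is its axis. A reel of solder is inside: the tin with the full reel weighs 0.64 to 0.74 kg, the two with part-used reels 0.29 to 0.43 kg each. Which is which is random, whatever the name or place.
- board: fixed plywood work board with a green face, 400 x 400 mm, 18 mm thick, lying on the bench; origin at the centre of its underside, z up. Its top is the surface the tins and couplings stand on.
- tray: fixed shallow open tray of grey sheet steel on the bench, left or right of the board, empty at the start: 240 mm (its x) by 140 mm (its y), 16 mm high, walls and floor 3 mm thick, so a tin in it stands 3 mm above the bench; origin at the centre of its underside, z up. Two tins fit in it side by side along its x.
- offcut: fixed wood offcut on the bench on the other side of the board, 210 x 110 x 20 mm; origin at the centre of its underside. Not part of the job.
- brush: loose flat flux brush with a wooden handle, 170 mm long, lying along its own x on the wood offcut. Not part of the job.
- coupling1_mid (a point): middle (half-way up) of a loose copper pipe coupling standing on the far part of the green board, an open tube 40 mm across and 50 mm tall. Not part of the job.
- coupling2_mid (a point): middle (half-way up) of a loose copper pipe coupling standing on the far part of the green board, an open tube 40 mm across and 50 mm tall. Not part of the job.
Mind the look-alikes: they are no part of the job. What is shaped like the part that bears tin_a_mid but black is not meant. What is shaped like the part that bears tin_b_mid but yellow is not meant.

How it is judged:
By the outcome, as a careful person would: the job done as asked, in the order asked, and still so for the second after the job is handed in, while the arm keeps its last pose, push and grip.
It also fails if it takes over 70 s, if anything falls off the work surface, if the arm or the gripper's body presses on something with over 40 N, if the wrist force passes 120 N, or if a joint passes its speed limit or range.

## Working session

There is one attempt and no reset: what is moved stays moved. The work goes in short steps, Python scripts to look and compute and a tool call to move; the robot and the scene stay as the last step left them, time stands still between calls to the robot, and variables do not carry over. Pictures are saved under pics/ and viewed, at most 10 in all, crops included, and the job is handed in when it is done.

Besides the shell and the picture viewer there is one more tool, called after "Emit:" as name([rows], argument=value, ...), one row to a line, values as JSON. jog_arm: Moves the arm, as the interface text tells. Its arguments: {"type":"object","properties":{"steps":{"type":"array"},"newtons":{"type":"number"}},"required":["steps"]}

```bash
mkdir -p pics; cat > h.py <<'E'
import numpy as np, cv2
from workcell import state, eyes, order, ctrl
def snap(n,f=None):
    s=eyes.snapshot(n)
    if f: cv2.imwrite('pics/'+f,s['image'])
    return s
def ray(s,u,v):
    K=np.array(s['camera_matrix']);R=np.array(s['R']);t=np.array(s['t'])
    return -R.T@t, R.T@np.linalg.inv(K)@[u,v,1]
def at(s,u,v,z):
    o,d=ray(s,u,v); return o+d*(z-o[2])/d[2]
def proj(s,X):
    K=np.array(s['camera_matrix']);p=K@(np.array(s['R'])@np.array(X,float)+s['t']); return p[:2]/p[2]
E
python3 - <<'E'
from h import *
a=snap('scene');b=snap('top')
cv2.imwrite('pics/top.png',b['image']);cv2.imwrite('pics/scene.png',a['image'])
for s in (a,b):print(np.round(s['camera_matrix'],1).tolist(),np.round(-np.array(s['R']).T@s['t'],3))
st=state();print(st['position'],np.round(st['tcp_rot'],3).tolist(),ctrl.grip_depth,st['contact_force'])
E
```

```text
[[493.3, 0.0, 260.6], [0.0, 493.3, 189.1], [0.0, 0.0, 1.0]] [ 1.082 -0.063  1.01 ]
[[356.6, 0.0, 247.6], [0.0, 356.6, 196.0], [0.0, 0.0, 1.0]] [ 0.456 -0.017  0.972]
[ 0.17005248 -0.62696913  0.23070207] [[0.965, 0.262, -0.0], [0.262, -0.965, 0.001], [0.0, -0.001, -1.0]] 0.0187 [-0.42861505  0.77936127 -0.45744635]
```

View pics/top.png

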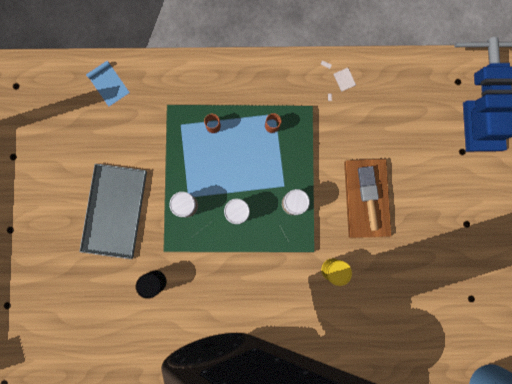

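View pics/scene.png

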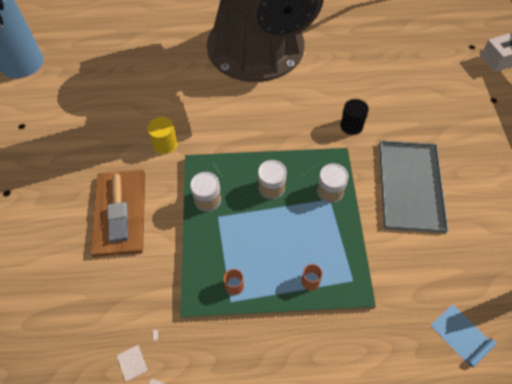

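The top view shows three white tins at (182,204), (237,211) and (296,202). The look-alikes are black at (151,284) and yellow at (337,272), both on the bench and not wanted. The grey tray is at (118,210), the couplings at (212,123) and (273,122), and the brush on the offcut at (368,195).

```bash
python3 - <<'E'
from h import *
b=snap('top');a=snap('scene')
for s,seeds in ((b,[(182,204),(237,211),(296,202)]),(a,[(333,176),(272,172),(205,184)])):
    hsv=cv2.cvtColor(s['image'],cv2.COLOR_BGR2HSV)
    m=((hsv[...,2]>170)&(hsv[...,1]<45)).astype(np.uint8)
    n,l,st,c=cv2.connectedComponentsWithStats(m)
    for u,v in seeds:
        k=l[v,u]; print(k,st[k].tolist(),c[k].round(1),at(s,*c[k],.088).round(3))
print('tray corners')
for p in [(97,163),(153,169),(134,258),(81,251)]:print(at(b,*p,.016).round(3))
for p in [(380,142),(437,143),(446,233),(384,229)]:print(at(a,*p,.016).round(3))
print('board');
for p in [(167,105),(313,106),(316,251),(164,251)]:print(at(b,*p,.018).round(3))
for p in [(212,123),(273,122)]:print('coup',at(b,*p,.068).round(3))
print('black,yellow',at(b,151,284,.07).round(3),at(b,340,272,.07).round(3))
x=b['image'][130:300,70:330];cv2.imwrite('pics/crop.png',cv2.resize(x,None,fx=3,fy=3)[:600,:800])
E
```

```text
7 [170, 192, 24, 25, 475] [181.6 203.9] [0.509 0.14  0.088]
10 [224, 199, 25, 25, 472] [236.3 210.9] [0.49  0.005 0.088]
5 [283, 190, 26, 24, 495] [295.8 201.8] [ 0.511 -0.143  0.088]
3 [320, 164, 28, 23, 493] [333.6 175.4] [0.51  0.14  0.088]
2 [259, 161, 27, 23, 491] [271.8 171.8] [0.491 0.004 0.088]
4 [191, 173, 28, 23, 528] [204.6 184.2] [ 0.513 -0.145  0.088]
tray corners
[0.627 0.381 0.016]
[0.609 0.23  0.016]
[0.372 0.278 0.016]
[0.392 0.419 0.016]
[0.376 0.285 0.016]
[0.389 0.426 0.016]
[0.634 0.383 0.016]
[0.615 0.247 0.016]
board
[0.785 0.193 0.018]
[ 0.778 -0.207  0.018]
[ 0.384 -0.204  0.018]
[0.389 0.199 0.018]
coup [0.719 0.065 0.068]
coup [ 0.72  -0.092  0.068]
black,yellow [0.312 0.219 0.07 ] [ 0.335 -0.253  0.07 ]
```

View pics/crop.png

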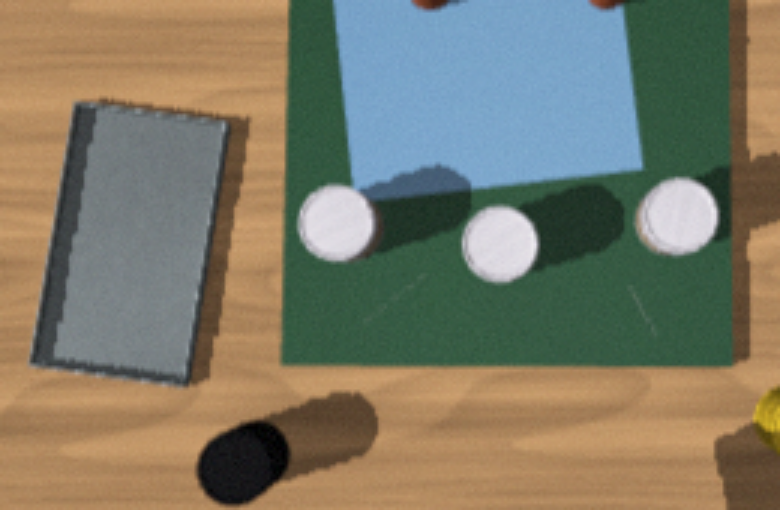

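All three tins show 0.088 m tops and agree between cameras to about 3 mm: L (0.510, 0.140), M (0.490, 0.005), R (0.512, -0.144). The crop confirms they are white-lidded and on the green board. The tray centre is about (0.502, 0.331), with its x axis pointing about -10°. I'll start with R.

Emit:
jog_arm([
  [-1,[0,0,0],[0,0,5.07]],
  [-1,[0,0,0],[0,0,5.07]],
  [-1,[0,0,0],[0,0,5.07]],
  [-1,[21.4,-30.2,0],[0,0,0]],
  [-1,[21.4,-30.2,0],[0,0,0]],
  [-1,[21.4,-30.2,0],[0,0,0]],
  [-1,[21.4,-30.2,0],[0,0,0]],
  [-1,[21.4,-30.2,0],[0,0,0]],
], newtons=60)

```text
time: 0.87
position: [0.2778, -0.4748, 0.2312]
tcp_rot: [[1.0, -0.001, -0.0], [-0.001, -1.0, 0.0], [-0.0, -0.0, -1.0]]
contact_force: [1.7, -0.4, 0.1]
grip_width: 0.0857
gripper_force: 0.0
```

Emit:
jog_arm([
  [-1,[21.4,-30.2,0],[0,0,0]],
  [-1,[21.4,-30.2,0],[0,0,0]],
  [-1,[21.4,-30.2,0],[0,0,0]],
  [-1,[21.4,-30.2,0],[0,0,0]],
  [-1,[21.4,-30.2,0],[0,0,0]],
  [-1,[21.4,-30.2,0],[0,0,0]],
  [-1,[21.4,-30.2,0],[0,0,0]],
  [-1,[21.4,-30.2,0],[0,0,0]],
])

```text
time: 1.53
position: [0.4493, -0.2332, 0.2314]
tcp_rot: [[1.0, -0.001, 0.0], [-0.001, -1.0, -0.0], [0.0, 0.0, -1.0]]
contact_force: [1.2, -0.4, 0.2]
grip_width: 0.0856
gripper_force: 0.0
```

Emit:
jog_arm([
  [-1,[21.4,-30.2,0],[0,0,0]],
  [-1,[21.4,-30.2,0],[0,0,0]],
  [-1,[21.4,-30.2,0],[0,0,0]],
  [-1,[0,0,0],[0,0,0]],
  [-1,[0,0,0],[0,0,0]],
  [-1,[0,0,0],[0,0,0]],
])

```text
time: 2.03
position: [0.5126, -0.1442, 0.2311]
tcp_rot: [[1.0, 0.0, -0.001], [0.0, -1.0, -0.0], [-0.001, 0.0, -1.0]]
contact_force: [-0.7, 0.2, 0.2]
grip_width: 0.0854
gripper_force: 0.0
```

```bash
python3 - <<'E'
from h import *
s=snap('wrist','w1.png');K=s['camera_matrix'];f=K[0][0];R=np.array(s['R']);t=np.array(s['t']);
def fp(X):
    c=R@X+t; th=np.arctan2(np.hypot(c[0],c[1]),c[2]); k=f*th/np.hypot(c[0],c[1]); return c[0]*k+K[0][2],c[1]*k+K[1][2]
img=s['image'].copy()
for z in(.088,):
  pts=np.array([fp(np.array([.512+.031*np.cos(a),-.144+.031*np.sin(a),z])) for a in np.linspace(0,6.28,40)])
  cv2.polylines(img,[pts.astype(int)],1,(0,0,255),1)
cv2.imwrite('pics/w1.png',img);print(-R.T@t)
E
```

```text
[ 0.57774011 -0.14514107  0.37442355]
```

View pics/w1.png

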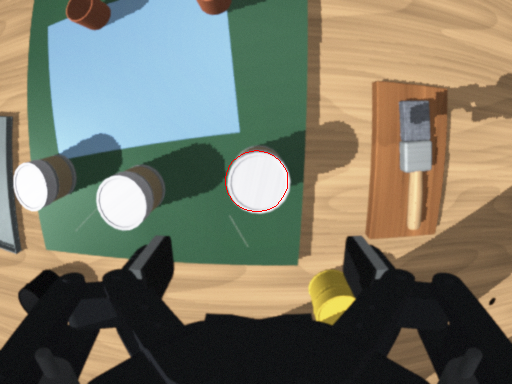

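The wrist view shows the predicted outline (red, centred at 259,181) lying on R's lid to within 1-2 mm. The other two tins are at (37,187) and (125,202), clear of the fingers. Next I descend, grip and lift.

Emit:
jog_arm([
  [-1,[0,0,20],[0,0,0]],
  [-1,[0,0,35],[0,0,0]],
  [-1,[0,0,35],[0,0,0]],
  [-1,[0,0,35],[0,0,0]],
  [-1,[0,0,30],[0,0,0]],
  [-1,[0,0,22],[0,0,0]],
  [-1,[0,0,12],[0,0,0]],
  [-1,[0,0,0],[0,0,0]],
])

```text
time: 2.75
position: [0.5106, -0.1451, 0.0399]
tcp_rot: [[1.0, -0.003, -0.004], [-0.003, -1.0, 0.001], [-0.004, -0.001, -1.0]]
contact_force: [-1.0, -0.5, -0.2]
grip_width: 0.0859
gripper_force: 0.0
```

Emit:
jog_arm([
  [1,[0,0,0],[0,0,0]],
  [1,[0,0,0],[0,0,0]],
  [1,[0,0,0],[0,0,0]],
  [1,[0,0,0],[0,0,0]],
  [1,[0,0,0],[0,0,0]],
  [1,[0,0,0],[0,0,0]],
  [1,[0,0,0],[0,0,0]],
  [1,[0,0,0],[0,0,0]],
])

```text
time: 3.42
position: [0.5134, -0.145, 0.0437]
tcp_rot: [[1.0, -0.001, 0.002], [-0.001, -1.0, -0.001], [0.002, 0.001, -1.0]]
contact_force: [-4.1, -4.8, 9.3]
grip_width: 0.0622
gripper_force: 66.9
```

Emit:
jog_arm([
  [1,[0,0,-5],[0,0,0]],
  [1,[0,0,-12],[0,0,0]],
  [1,[0,0,-15],[0,0,0]],
  [1,[0,0,-12],[0,0,0]],
  [1,[0,0,-6],[0,0,0]],
  [1,[0,0,0],[0,0,0]],
  [1,[0,0,0],[0,0,0]],
  [1,[0,0,0],[0,0,0]],
])

```text
time: 4.08
position: [0.5126, -0.1443, 0.0919]
tcp_rot: [[1.0, -0.001, -0.0], [-0.001, -1.0, 0.0], [-0.0, -0.0, -1.0]]
contact_force: [1.4, 0.6, -3.4]
grip_width: 0.0622
gripper_force: 66.4
```

Emit:
jog_arm([
  [1,[0,0,0],[0,0,0]],
  [1,[0,0,0],[0,0,0]],
  [1,[0,0,0],[0,0,0]],
  [1,[0,0,0],[0,0,0]],
])

```text
time: 4.42
position: [0.5127, -0.1443, 0.0919]
tcp_rot: [[1.0, -0.001, -0.001], [-0.001, -1.0, 0.0], [-0.001, -0.0, -1.0]]
contact_force: [0.1, 0.1, -3.7]
grip_width: 0.0622
gripper_force: 66.4
```

Emit:
jog_arm([
  [1,[0,0,0],[0,0,0]],
  [1,[0,0,0],[0,0,0]],
])

```text
time: 4.58
position: [0.5128, -0.1443, 0.0922]
tcp_rot: [[1.0, -0.001, -0.0], [-0.001, -1.0, 0.0], [-0.0, -0.0, -1.0]]
contact_force: [0.6, 0.3, -3.2]
grip_width: 0.062
gripper_force: 66.4
```

R weighs about 3.4 N, so roughly 0.36 kg. That makes it a light tin, and it goes to the far tray slot (0.556, 0.322).

Emit:
jog_arm([
  [1,[0,0,-12],[0,0,0]],
  [1,[0,0,-25],[0,0,0]],
  [1,[0,0,-30],[0,0,0]],
  [1,[1,-10,-20],[0,0,0]],
  [1,[2,-20,-10],[0,0,0]],
  [1,[3,-30,0],[0,0,0]],
  [1,[3,-32,0],[0,0,0]],
  [1,[3,-32,0],[0,0,0]],
])

```text
time: 5.25
position: [0.5249, -0.0194, 0.1897]
tcp_rot: [[1.0, -0.002, 0.001], [-0.002, -1.0, -0.0], [0.001, 0.0, -1.0]]
contact_force: [0.5, -0.7, -3.1]
grip_width: 0.0626
gripper_force: 66.9
```

Emit:
jog_arm([
  [1,[3,-32,0],[0,0,0]],
  [1,[3,-32,0],[0,0,0]],
  [1,[3,-32,0],[0,0,0]],
  [1,[3,-32,0],[0,0,0]],
  [1,[3,-32,0],[0,0,0]],
  [1,[3,-32,0],[0,0,0]],
  [1,[3,-32,0],[0,0,0]],
  [1,[3,-32,0],[0,0,0]],
])

```text
time: 5.92
position: [0.5489, 0.2373, 0.1893]
tcp_rot: [[1.0, -0.001, -0.0], [-0.001, -1.0, -0.0], [-0.0, 0.0, -1.0]]
contact_force: [0.5, -0.0, -3.2]
grip_width: 0.0622
gripper_force: 66.9
```

Emit:
jog_arm([
  [1,[3,-32,0],[0,0,0]],
  [1,[3,-30,0],[0,0,0]],
  [1,[2,-16,0],[0,0,0]],
  [1,[2,-8,0],[0,0,0]],
  [1,[0,0,0],[0,0,0]],
  [1,[0,0,0],[0,0,0]],
])

```text
time: 6.42
position: [0.5589, 0.3209, 0.189]
tcp_rot: [[1.0, -0.0, -0.001], [-0.0, -1.0, -0.001], [-0.001, 0.001, -1.0]]
contact_force: [0.2, -0.0, -3.8]
grip_width: 0.0625
gripper_force: 66.9
```

```bash
cat >> h.py <<'E'
def fp(s,X):
    K=s['camera_matrix'];c=np.array(s['R'])@np.array(X,float)+s['t'];h=np.hypot(c[0],c[1]);k=K[0][0]*np.arctan2(h,c[2])/h
    return c[0]*k+K[0][2],c[1]*k+K[1][2]
E
python3 - <<'E'
from h import *
s=snap('wrist');im=s['image'].copy()
c=np.array([.502,.331]);ax=np.array([.985,-.172]);ay=np.array([.172,.985])
q=np.array([fp(s,[*(c+i*.12*ax+j*.07*ay),.016]) for i,j in((1,1),(1,-1),(-1,-1),(-1,1))])
cv2.polylines(im,[q.astype(int)],1,(0,0,255),1);cv2.imwrite('pics/w2.png',im);print(state()['position'],state()['contact_force'])
E
```

```text
[0.5589058  0.32035062 0.18905262] [ 8.60351552e-04 -4.00818706e-01 -2.77640738e+00]
```

View pics/w2.png

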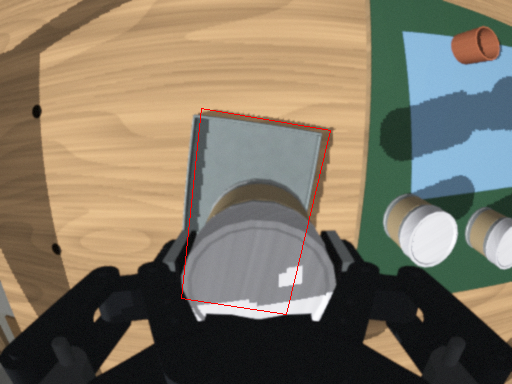

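The tray outline in view runs from (195,115) to (326,130). That puts the tray about 6 mm left of and 4 mm nearer than my prediction, so its centre is about (0.499, 0.337). I'll shift and lower.

Emit:
jog_arm([
  [1,[-3,-4,10],[0,0,0]],
  [1,[-3,-3,25],[0,0,0]],
  [1,[0,0,32],[0,0,0]],
  [1,[0,0,32],[0,0,0]],
  [1,[0,0,28],[0,0,0]],
  [1,[0,0,18],[0,0,0]],
  [1,[0,0,9],[0,0,0]],
  [1,[0,0,2],[0,0,0]],
])

```text
time: 7.13
position: [0.552, 0.3273, 0.0313]
tcp_rot: [[1.0, -0.002, -0.003], [-0.002, -1.0, -0.001], [-0.003, 0.001, -1.0]]
contact_force: [-0.8, 0.2, -3.4]
grip_width: 0.0623
gripper_force: 66.9
```

Emit:
jog_arm([
  [1,[0,0,1],[0,0,0]],
  [1,[0,0,0],[0,0,0]],
  [1,[0,0,0],[0,0,0]],
])

```text
time: 7.38
position: [0.554, 0.3289, 0.0337]
tcp_rot: [[1.0, -0.001, 0.002], [-0.001, -1.0, 0.001], [0.002, -0.001, -1.0]]
contact_force: [-0.0, 0.5, -3.2]
grip_width: 0.0622
gripper_force: 66.9
```

Emit:
jog_arm([
  [1,[0,0,2],[0,0,0]],
  [1,[0,0,1],[0,0,0]],
  [1,[0,0,0],[0,0,0]],
  [1,[0,0,0],[0,0,0]],
])

```text
time: 7.72
position: [0.5532, 0.3286, 0.0295]
tcp_rot: [[1.0, -0.001, 0.0], [-0.001, -1.0, 0.0], [0.0, -0.0, -1.0]]
contact_force: [-1.5, 0.3, -3.5]
grip_width: 0.0622
gripper_force: 66.9
```

Emit:
jog_arm([
  [1,[0,0,1],[0,0,0]],
  [1,[0,0,0],[0,0,0]],
  [1,[0,0,0],[0,0,0]],
])

```text
time: 7.97
position: [0.5533, 0.3287, 0.0287]
tcp_rot: [[1.0, -0.001, 0.0], [-0.001, -1.0, 0.0], [0.0, -0.0, -1.0]]
contact_force: [-1.9, -1.0, 5.8]
grip_width: 0.0619
gripper_force: 67.5
```

Contact. Release and retract.

Emit:
jog_arm([
  [0,[0,0,0],[0,0,0]],
  [-1,[0,0,0],[0,0,0]],
  [-1,[0,0,0],[0,0,0]],
  [-1,[0,0,0],[0,0,0]],
  [-1,[0,0,0],[0,0,0]],
  [-1,[0,0,0],[0,0,0]],
  [-1,[0,0,-8],[0,0,0]],
  [-1,[0,0,-20],[0,0,0]],
])

```text
time: 8.63
position: [0.5517, 0.3278, 0.0547]
tcp_rot: [[1.0, -0.001, -0.004], [-0.001, -1.0, -0.002], [-0.004, 0.002, -1.0]]
contact_force: [-1.2, 0.4, -0.7]
grip_width: 0.0852
gripper_force: 0.0
```

Emit:
jog_arm([
  [-1,[0,0,-35],[0,0,0]],
  [-1,[0,0,-35],[0,0,0]],
  [-1,[0,0,-35],[0,0,0]],
  [-1,[0,10,-30],[0,0,0]],
  [-1,[-7,30,0],[0,0,0]],
  [-1,[-8,36,0],[0,0,0]],
  [-1,[-8,36,0],[0,0,0]],
  [-1,[-8,36,0],[0,0,0]],
])

```text
time: 9.3
position: [0.5214, 0.1794, 0.1921]
tcp_rot: [[1.0, 0.0, 0.001], [0.0, -1.0, 0.0], [0.001, -0.0, -1.0]]
contact_force: [0.6, -0.2, -0.7]
grip_width: 0.0855
gripper_force: 0.0
```

Emit:
jog_arm([
  [-1,[-7,25,0],[0,0,0]],
  [-1,[-4,12,0],[0,0,0]],
  [-1,[0,0,0],[0,0,0]],
  [-1,[0,0,0],[0,0,0]],
  [-1,[0,0,0],[0,0,0]],
])

```text
time: 9.72
position: [0.5117, 0.1446, 0.1916]
tcp_rot: [[1.0, -0.0, 0.001], [-0.0, -1.0, 0.0], [0.001, -0.0, -1.0]]
contact_force: [-0.1, -0.0, -0.1]
grip_width: 0.085
gripper_force: 0.0
```

```bash
python3 - <<'E'
from h import *
s=snap('wrist');im=s['image'].copy()
for x,y,z in((.51,.14,.088),(.49,.005,.088),(.5533,.3287,.073)):
  q=np.array([fp(s,[x+.031*np.cos(a),y+.031*np.sin(a),z]) for a in np.linspace(0,6.28,40)])
  cv2.polylines(im,[q.astype(int)],1,(0,0,255),1)
cv2.imwrite('pics/w3.png',im);print(state()['position'],state()['contact_force'])
E
```

```text
[0.51163742 0.14476429 0.19147165] [-0.16009235  0.10955281 -0.01765455]
```

View pics/w3.png

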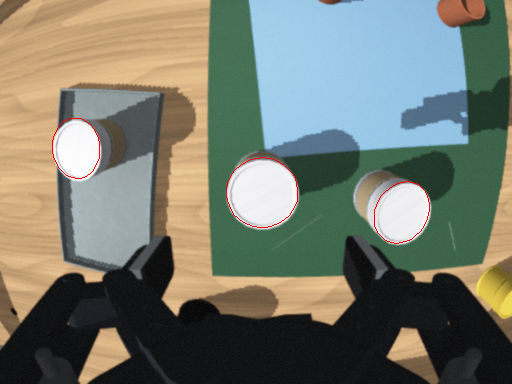

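The first tin stands in the tray at (77,150), and the predicted outline of L sits on its lid at (263,193). I'll centre on L, descend and grip.

Emit:
jog_arm([
  [-1,[-1.5,4.5,10],[0,0,0]],
  [-1,[0,0,25],[0,0,0]],
  [-1,[0,0,30],[0,0,0]],
  [-1,[0,0,30],[0,0,0]],
  [-1,[0,0,28],[0,0,0]],
  [-1,[0,0,18],[0,0,0]],
  [-1,[0,0,8],[0,0,0]],
  [-1,[0,0,0],[0,0,0]],
])

```text
time: 10.43
position: [0.5087, 0.1398, 0.0406]
tcp_rot: [[1.0, 0.0, -0.003], [0.0, -1.0, -0.001], [-0.003, 0.001, -1.0]]
contact_force: [-0.6, -0.9, 0.5]
grip_width: 0.0851
gripper_force: 0.0
```

Emit:
jog_arm([
  [1,[0,0,0],[0,0,0]],
  [1,[0,0,0],[0,0,0]],
  [1,[0,0,0],[0,0,0]],
  [1,[0,0,0],[0,0,0]],
  [1,[0,0,0],[0,0,0]],
  [1,[0,0,0],[0,0,0]],
  [1,[0,0,0],[0,0,0]],
  [1,[0,0,0],[0,0,0]],
])

```text
time: 11.1
position: [0.5105, 0.1396, 0.0438]
tcp_rot: [[1.0, -0.001, 0.002], [-0.001, -1.0, 0.001], [0.002, -0.001, -1.0]]
contact_force: [-2.2, 4.7, 8.8]
grip_width: 0.0614
gripper_force: 66.5
```

Emit:
jog_arm([
  [1,[0,0,-5],[0,0,0]],
  [1,[0,0,-12],[0,0,0]],
  [1,[0,0,-15],[0,0,0]],
  [1,[0,0,-12],[0,0,0]],
  [1,[0,0,-6],[0,0,0]],
  [1,[0,0,0],[0,0,0]],
  [1,[0,0,0],[0,0,0]],
  [1,[0,0,0],[0,0,0]],
])

```text
time: 11.77
position: [0.5092, 0.139, 0.092]
tcp_rot: [[1.0, -0.001, -0.001], [-0.001, -1.0, -0.0], [-0.001, 0.0, -1.0]]
contact_force: [-1.0, -0.2, -4.0]
grip_width: 0.061
gripper_force: 66.2
```

Emit:
jog_arm([
  [1,[0,0,0],[0,0,0]],
  [1,[0,0,0],[0,0,0]],
  [1,[0,0,0],[0,0,0]],
  [1,[0,0,0],[0,0,0]],
])

```text
time: 12.1
position: [0.5094, 0.1391, 0.092]
tcp_rot: [[1.0, -0.001, -0.001], [-0.001, -1.0, -0.0], [-0.001, 0.0, -1.0]]
contact_force: [-0.2, 0.3, -4.3]
grip_width: 0.0613
gripper_force: 66.2
```

Emit:
jog_arm([
  [1,[0,0,0],[0,0,0]],
  [1,[0,0,0],[0,0,0]],
])

```text
time: 12.27
position: [0.5095, 0.1392, 0.0922]
tcp_rot: [[1.0, -0.001, -0.0], [-0.001, -1.0, -0.0], [-0.0, 0.0, -1.0]]
contact_force: [0.3, 0.8, -3.8]
grip_width: 0.0614
gripper_force: 66.2
```

L weighs about 4.0 N, roughly 0.41 kg, so it is also light. It goes to the near tray slot (0.445, 0.346).

Emit:
jog_arm([
  [1,[0,0,-12],[0,0,0]],
  [1,[0,0,-25],[0,0,0]],
  [1,[0,0,-30],[0,0,0]],
  [1,[-4,-12,-20],[0,0,0]],
  [1,[-8,-25,-10],[0,0,0]],
  [1,[-10,-32,0],[0,0,0]],
  [1,[-10,-34,0],[0,0,0]],
  [1,[-10,-34,0],[0,0,0]],
])

```text
time: 12.93
position: [0.4672, 0.2774, 0.1898]
tcp_rot: [[1.0, -0.002, 0.001], [-0.002, -1.0, 0.0], [0.001, -0.0, -1.0]]
contact_force: [1.3, 0.4, -3.5]
grip_width: 0.0614
gripper_force: 67.9
```

Emit:
jog_arm([
  [1,[-10,-32,0],[0,0,0]],
  [1,[-8,-24,0],[0,0,0]],
  [1,[-4,-14,0],[0,0,0]],
  [1,[0,0,0],[0,0,0]],
  [1,[0,0,0],[0,0,0]],
  [1,[0,0,0],[0,0,0]],
])

```text
time: 13.43
position: [0.4458, 0.3454, 0.1891]
tcp_rot: [[1.0, -0.001, -0.0], [-0.001, -1.0, -0.001], [-0.0, 0.001, -1.0]]
contact_force: [-0.3, 0.2, -3.3]
grip_width: 0.0611
gripper_force: 67.7
```

Emit:
jog_arm([
  [1,[0,0,10],[0,0,0]],
  [1,[0,0,25],[0,0,0]],
  [1,[0,0,32],[0,0,0]],
  [1,[0,0,32],[0,0,0]],
  [1,[0,0,28],[0,0,0]],
  [1,[0,0,18],[0,0,0]],
  [1,[0,0,10],[0,0,0]],
  [1,[0,0,3],[0,0,0]],
])

```text
time: 14.1
position: [0.4451, 0.3448, 0.0293]
tcp_rot: [[1.0, -0.002, -0.002], [-0.002, -1.0, -0.002], [-0.002, 0.002, -1.0]]
contact_force: [-0.6, -1.1, -4.2]
grip_width: 0.0618
gripper_force: 67.5
```

Emit:
jog_arm([
  [1,[0,0,1],[0,0,0]],
  [1,[0,0,0],[0,0,0]],
  [1,[0,0,0],[0,0,0]],
  [1,[0,0,0],[0,0,0]],
])

```text
time: 14.43
position: [0.4463, 0.3466, 0.0314]
tcp_rot: [[1.0, -0.001, 0.002], [-0.001, -1.0, 0.001], [0.002, -0.001, -1.0]]
contact_force: [-0.2, -0.3, -3.4]
grip_width: 0.061
gripper_force: 67.6
```

Emit:
jog_arm([
  [1,[0,0,1],[0,0,0]],
  [1,[0,0,0],[0,0,0]],
  [1,[0,0,0],[0,0,0]],
])

```text
time: 14.68
position: [0.4458, 0.3463, 0.0296]
tcp_rot: [[1.0, -0.001, 0.0], [-0.001, -1.0, 0.0], [0.0, -0.0, -1.0]]
contact_force: [0.1, 0.3, -4.3]
grip_width: 0.0613
gripper_force: 67.6
```

Emit:
jog_arm([
  [1,[0,0,1],[0,0,0]],
  [1,[0,0,0],[0,0,0]],
  [1,[0,0,0],[0,0,0]],
])

```text
time: 14.93
position: [0.4458, 0.3463, 0.0288]
tcp_rot: [[1.0, -0.001, 0.0], [-0.001, -1.0, 0.0], [0.0, -0.0, -1.0]]
contact_force: [-2.1, -1.4, 6.7]
grip_width: 0.0612
gripper_force: 68.6
```

Contact. Release, retract and go above M (0.490, 0.005).

Emit:
jog_arm([
  [0,[0,0,0],[0,0,0]],
  [-1,[0,0,0],[0,0,0]],
  [-1,[0,0,0],[0,0,0]],
  [-1,[0,0,0],[0,0,0]],
  [-1,[0,0,0],[0,0,0]],
  [-1,[0,0,0],[0,0,0]],
  [-1,[0,0,-8],[0,0,0]],
  [-1,[0,0,-20],[0,0,0]],
])

```text
time: 15.6
position: [0.4445, 0.3453, 0.0551]
tcp_rot: [[1.0, -0.001, -0.003], [-0.001, -1.0, -0.002], [-0.003, 0.002, -1.0]]
contact_force: [-0.1, -0.6, -0.6]
grip_width: 0.0852
gripper_force: 0.0
```

Emit:
jog_arm([
  [-1,[0,0,-35],[0,0,0]],
  [-1,[0,0,-35],[0,0,0]],
  [-1,[0,0,-35],[0,0,0]],
  [-1,[1,11,-30],[0,0,0]],
  [-1,[4,30,0],[0,0,0]],
  [-1,[5,36,0],[0,0,0]],
  [-1,[5,36,0],[0,0,0]],
  [-1,[5,36,0],[0,0,0]],
])

```text
time: 16.27
position: [0.4654, 0.1959, 0.1922]
tcp_rot: [[1.0, 0.0, 0.001], [0.0, -1.0, 0.0], [0.001, -0.0, -1.0]]
contact_force: [1.3, -0.6, 0.1]
grip_width: 0.0853
gripper_force: 0.0
```

Emit:
jog_arm([
  [-1,[5,36,0],[0,0,0]],
  [-1,[5,36,0],[0,0,0]],
  [-1,[5,36,0],[0,0,0]],
  [-1,[4,36,0],[0,0,0]],
  [-1,[3,30,0],[0,0,0]],
  [-1,[2,18,0],[0,0,0]],
  [-1,[0,0,0],[0,0,0]],
  [-1,[0,0,0],[0,0,0]],
])

```text
time: 16.93
position: [0.4895, 0.0042, 0.1918]
tcp_rot: [[1.0, -0.003, 0.0], [-0.003, -1.0, 0.0], [0.0, -0.0, -1.0]]
contact_force: [0.6, 0.8, -0.1]
grip_width: 0.0855
gripper_force: 0.0
```

```bash
python3 - <<'E'
from h import *
s=snap('wrist');im=s['image'].copy()
for x,y,z in((.49,.005,.088),(.5533,.3287,.073),(.4455,.346,.073)):
  q=np.array([fp(s,[x+.031*np.cos(a),y+.031*np.sin(a),z]) for a in np.linspace(0,6.28,40)])
  cv2.polylines(im,[q.astype(int)],1,(0,0,255),1)
cv2.imwrite('pics/w4.png',im);print(state()['position'],state()['contact_force'])
E
```

```text
[0.48937629 0.00505763 0.1916695 ] [ 0.32503408  0.14852541 -0.1401921 ]
```

View pics/w4.png

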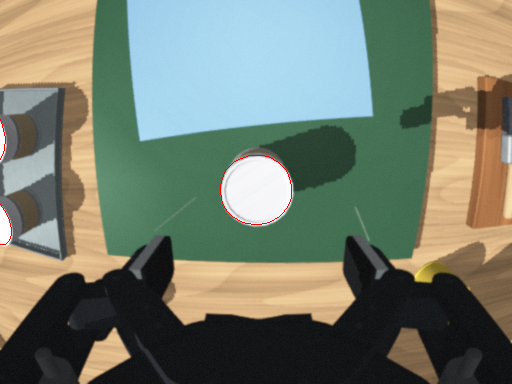

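The M lid at (258,190) matches its predicted outline, and both placed tins stand in the tray at the left edge. I'll grip M at 80 N and lift it.

Emit:
jog_arm([
  [-1,[0,0,10],[0,0,0]],
  [-1,[0,0,25],[0,0,0]],
  [-1,[0,0,30],[0,0,0]],
  [-1,[0,0,30],[0,0,0]],
  [-1,[0,0,28],[0,0,0]],
  [-1,[0,0,18],[0,0,0]],
  [-1,[0,0,8],[0,0,0]],
  [-1,[0,0,0],[0,0,0]],
])

```text
time: 17.65
position: [0.4881, 0.006, 0.0405]
tcp_rot: [[1.0, 0.001, -0.003], [0.001, -1.0, 0.0], [-0.003, -0.0, -1.0]]
contact_force: [-0.4, 0.1, -0.6]
grip_width: 0.0856
gripper_force: 0.0
```

Emit:
jog_arm([
  [1,[0,0,0],[0,0,0]],
  [1,[0,0,0],[0,0,0]],
  [1,[0,0,0],[0,0,0]],
  [1,[0,0,0],[0,0,0]],
  [1,[0,0,0],[0,0,0]],
  [1,[0,0,0],[0,0,0]],
  [1,[0,0,0],[0,0,0]],
  [1,[0,0,0],[0,0,0]],
], newtons=80)

```text
time: 18.32
position: [0.4902, 0.0054, 0.0437]
tcp_rot: [[1.0, -0.001, 0.002], [-0.001, -1.0, 0.0], [0.002, -0.0, -1.0]]
contact_force: [-1.9, 4.7, 6.5]
grip_width: 0.0611
gripper_force: 87.9
```

Emit:
jog_arm([
  [1,[0,0,-5],[0,0,0]],
  [1,[0,0,-12],[0,0,0]],
  [1,[0,0,-15],[0,0,0]],
  [1,[0,0,-12],[0,0,0]],
  [1,[0,0,-6],[0,0,0]],
  [1,[0,0,0],[0,0,0]],
  [1,[0,0,0],[0,0,0]],
  [1,[0,0,0],[0,0,0]],
])

```text
time: 18.98
position: [0.4891, 0.0051, 0.092]
tcp_rot: [[1.0, -0.001, -0.001], [-0.001, -1.0, 0.0], [-0.001, -0.0, -1.0]]
contact_force: [0.7, 0.5, -6.8]
grip_width: 0.0614
gripper_force: 88.9
```

Emit:
jog_arm([
  [1,[0,0,0],[0,0,0]],
  [1,[0,0,0],[0,0,0]],
  [1,[0,0,0],[0,0,0]],
  [1,[0,0,0],[0,0,0]],
])

```text
time: 19.32
position: [0.4892, 0.0051, 0.092]
tcp_rot: [[1.0, -0.001, -0.001], [-0.001, -1.0, 0.0], [-0.001, -0.0, -1.0]]
contact_force: [-0.2, 0.1, -6.9]
grip_width: 0.0609
gripper_force: 88.9
```

M weighs 6.9 N, or 0.70 kg: the full reel. It goes up another 152 mm to 20 cm clear of the board.

Emit:
jog_arm([
  [1,[0,0,-10],[0,0,0]],
  [1,[0,0,-22],[0,0,0]],
  [1,[0,0,-30],[0,0,0]],
  [1,[0,0,-30],[0,0,0]],
  [1,[0,0,-28],[0,0,0]],
  [1,[0,0,-20],[0,0,0]],
  [1,[0,0,-9],[0,0,0]],
  [1,[0,0,-3],[0,0,0]],
])

```text
time: 19.98
position: [0.4901, 0.0051, 0.2461]
tcp_rot: [[1.0, -0.001, 0.003], [-0.001, -1.0, -0.0], [0.003, 0.0, -1.0]]
contact_force: [0.9, -0.0, -7.5]
grip_width: 0.0607
gripper_force: 90.0
```

Emit:
jog_arm([
  [1,[0,0,0],[0,0,0]],
  [1,[0,0,0],[0,0,0]],
  [1,[0,0,0],[0,0,0]],
  [1,[0,0,0],[0,0,0]],
  [1,[0,0,0],[0,0,0]],
  [1,[0,0,0],[0,0,0]],
  [1,[0,0,0],[0,0,0]],
  [1,[0,0,0],[0,0,0]],
])

```text
time: 20.65
position: [0.4894, 0.0052, 0.2441]
tcp_rot: [[1.0, -0.001, -0.0], [-0.001, -1.0, 0.0], [-0.0, -0.0, -1.0]]
contact_force: [-0.8, -0.2, -7.2]
grip_width: 0.0609
gripper_force: 89.9
```

```bash
python3 -c "
from h import *
snap('scene','end.png');s=state();print(s['position'],s['qd'].round(3) if hasattr(s['qd'],'round') else s['qd'],s['contact_force'])"
```

```text
[0.48942311 0.00515526 0.24420959] [-0.001 -0.002 -0.     0.001  0.002  0.001] [-0.25651822 -0.16520697 -6.09743281]
```

View pics/end.png

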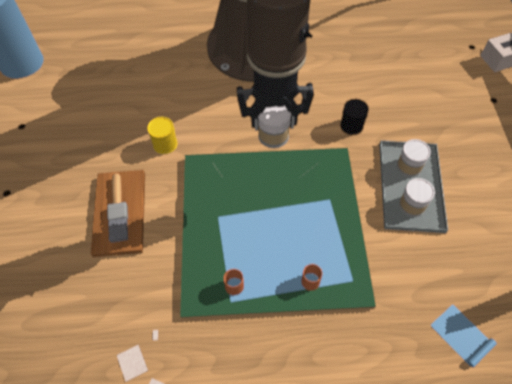

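The final view shows both light tins upright in the tray at (415,155) and (418,195), and the heavy one held upright at (273,125). The couplings, brush and look-alikes have not moved.

```bash
python3 -c "
from workcell import order
print(order.hand_in())"
```

```text
the job is handed in; nothing more can be done
None
```

I handed the job in at about 21 s: the heaviest tin (the middle one, about 0.70 kg) is held upright and still about 20 cm above the board, the two lighter ones (about 0.36 and 0.41 kg) stand upright in the tray, and the couplings and brush are where they were.

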